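# Daily check of the sprung pull gauge

## Robot

A 7-joint arm with a two-finger parallel gripper is mounted at the origin on the work surface; the furniture and walls round the work are solid. World frame = base frame: x ahead of the robot, y to its left, z up, the work surface at z = 0. Lengths are in m, angles in rad, forces in N, time in s.
With the tool pointing down it reaches from about 0.425 to 0.925 m from the base axis. Payload 6.8 kg.
Tool frame: the origin (TCP) lies midway between the tips of the shut fingers; the grasp point (between the pads) lies r.grip_point_offset behind it (r.grip_point_offset is the distance from the TCP to the grasp point, in m); z points along the fingers, y is the line along which they close (so a half turn about z gives the same grasp; the last joint's range is limited). The gripper opens to 85 mm and grips with 20 to 120 N. Pads are 22 mm wide; open, the fingers measure 114 mm over their backs; the gripper's body (76 mm by 85 mm) begins 54 mm behind the grasp point. The pads swing forward as they close: fully open they stand 13 mm farther back than shut.
Start: joints at [1.055, 0.477, 0.022, 1.555, -0.011, 1.109, -0.083], TCP at [0.268, -0.62, 0.192] pointing down, gripper open.
Joint ranges: [-2.96, 2.96], [-0.34, 2.1], [-1.41, 1.46], [0.24, 2.44], [-1.37, 4.51], [0.17, 1.92], [-2.96, 2.96]. Speed limits (rad/s): [2.39, 2.39, 3.14, 3.14, 3.14, 3.14, 3.14].

## Interface

Orientations are given as a rotation vector (axis times angle).
In Python, from bench import r gives the robot as it stands. The module is installed in compiled form; this text tells all that it offers.
- The arm moves only by the shell command python3 -m crank 'ROWS' [FORCE]. ROWS is JSON, a list of rows, each a list of 5 numbers: the shift along the world's x, y, z in units of 200 mm (1.0 is 200 mm), then the turn about the world's z in units of 45 degrees (1.0 is 45 degrees), then the opening, from -1 (shut) to 1 (fully open). In form: [[dx, dy, dz, turn, jaw], ...]. A call has 1 to 8 rows; each row shifts and turns the commanded pose from where the row before left it; what a row does not reach is not made up. A row lasts 1/12 s, in which the tool goes at most 41.7 mm and 7.16 degrees, less where a joint would pass 70% of its speed; a pose out of reach is approached as far as the arm can. A call with a number of a shift or a turn outside -1 to 1 is refused whole. A call with a gripper value outside its range is refused whole. The fingers move at their own pace and stop on an object; FORCE is the grip in N (left out, the last holds). Time passes only in rows, so rows that do not move let the fingers close. It gives the time, the measured TCP pose, the force, the opening and the grip force at its end, in the units of the state.
- r.get_obs(): the state, without advancing time (a new reading comes with each control period).
- r.grab_frame(name): name is "side" or "top" or "wrist"; returns the picture (400x640x3 uint8, blue, green, red); there is no depth.
- r.camera_model(name): a dict with "fx", "fy", "cx", "cy" (pixels), "R" (3x3) and "t" (3): a world point X has camera coordinates R X + t. Camera axes: x right, y down, z forward; pixel columns grow to the right and rows downward; lengths in m; the calibration is good to about 2 mm. A picture is of the moment at which its call begins: read the wrist's pose just before it. camera_model takes no time and is no camera call; for the wrist camera it gives the pose at the moment of the call.
- r.hand_in(): hands the job in; it is judged then, once.
The state is a dict: "clock": time; "joints": joint angles; "qvel": joint speeds; "tau": joint torques, N m; "tcp_pos": TCP position; "orientation": TCP orientation; "contact_force": force on the tool from outside, world axes, zero at the start; "moment": the same for the moment, N m; "grip_width": finger opening in m; "gripper_force": force on a finger pad.
Only numpy, scipy, OpenCV 4.12 (cv2) and the standard library are available. Lean on these libraries where they do the work, as an engineer would, in place of code of your own. Each camera call takes 0.05 s, during which the arm holds its last target. There are 200 camera calls.

## Task

Lift the sprung pull gauge up and off the two-pronged stand by its knob, slide its disc foot under the slotted plate of the check block with the rod still pushed in, then pull the knob straight up until the dark mark band on the rod has just come fully out of the tube. Never pull the rod on to its end stop. The job finishes while you are still holding the gauge upright and still at that mark by its knob, its foot caught under the plate; do not let go, and leave the other things on the table where they are.

Things in the scene. Friction and masses are not known exactly. Their poses are not given: they have to be found in the camera images.
- gauge: Pull gauge, round about its upright z axis, about 0.26 kg (+-20%). Origin: centre of the foot's underside. Heights above it in mm: disc foot 0-6 (30 across), neck 6-30 (10 across), bright tube 30-130 (22 across), collar 100-105 (50 across, hangs on the stand), ribbed knob 142-166 with the rod in.
- pull_rod (a joint): How far the telescoping rod is drawn up out of the tube, m: 0 in, 0.090 at its end stop; at 0.055 the lower edge of the mark band clears the tube's mouth. The inner spring pulls it back with about 5 N at 0 plus 80 N/m (9.4 N at the mark), so the gauge, carried gently by its knob, does not draw out.
- knob (a point): Centre of the ribbed dark grey knob on the rod's top: upright cylinder 30 mm across, 24 mm tall, 154 mm above the gauge's origin with the rod in; taken from above.
- mark (a point): Lower edge of the dark mark band (10 mm wide) on the 10 mm bright rod; hidden in the tube while the rod is in, level with mouth when the rod is pulled to its mark. The rod is 10 mm across and bright above and below the band.
- mouth (a point): Centre of the tube's top edge, where the rod comes out; 130 mm above the gauge's origin.
- foot (a point): Middle of the gauge's disc foot, 3 mm above the gauge's origin.
- stand: Fixed stand 147 mm high, base 130 x 100 x 10 mm, an upright from x = 46 mm on, two level prongs, 28 mm apart inside, reaching to x = -40 mm. The collar lies on them, tube between. Their tips turn up 12 mm: lift the gauge clear of that, then draw it out along -x. Origin on the table under the hanging place; x from open end to upright, z up.
- fork (a point): The hanging place: upper face of the prongs, midway between them, 135 mm above the table; axes as the stand's. The gauge's collar (underside 100 mm above its origin) rests here.
- check_block: Fixed block: base 130 x 110 x 10 mm, cheeks 70 mm apart, plate from 42 to 48 mm up with a slot 18 mm wide, ending at x = 7 mm, open to -x, flared from x = -20 mm to about 36 mm at -48. The neck enters along +x with the gauge's origin 18 to 36 mm above the table (foot under the plate, tube over it). Origin on the table under the seat, x into the slot.
- seat (a point): The place in the slot for the neck's axis, at the plate's underside, 42 mm above the table and 7 mm short of the slot's end; axes as the check block's. The foot pulls up against the plate here.
- tally: Bystander: loose white hand tally counter, 52 x 55 x 34 mm, lying on the table; origin under its centre. Leave it where it is.
- timer: Bystander: loose round twist timer with a green top, 68 mm across, 40 mm high; origin under its centre. Leave it where it is.
Not all that is in view belongs to the job. What is shaped like the gauge but green or orange is not meant.

How it is judged:
By the outcome, as a careful person would: the job done as asked, in the order asked, and still so for the second after the job is handed in, while the arm keeps its last pose, push and grip.
It also fails if it takes over 54 s, if anything falls off the work surface, if the arm or the gripper's body presses on something with over 40 N, if the wrist force passes 120 N, or if a joint passes its speed limit or range.

## Working session

There is one attempt and no reset: what is moved stays moved. The work goes in short steps, Python scripts to look and compute and a shell command to move; the robot and the scene stay as the last step left them, time stands still between calls to the robot, and variables do not carry over. Pictures are saved under pics/ and viewed, at most 10 in all, crops included, and the job is handed in when it is done.

```bash
mkdir -p pics
python3 - <<'E'
from bench import r
import cv2,numpy as np
o=r.get_obs();print(o['clock'],o['tcp_pos'],o['orientation'],o['grip_width'],r.grip_point_offset)
for n in("side","top"):
    cv2.imwrite(f"pics/{n}0.png",r.grab_frame(n));m=r.camera_model(n)
    print(n,m['fx'],m['cx'],m['cy'],np.round(-m['R'].T@m['t'],3),np.round(m['R'],3).tolist())
E
```

```text
0.0 [ 0.26743268 -0.61903784  0.19063403] [-3.07477960e+00 -6.35898889e-01  7.71964899e-04] 0.08574077435699429 0.0187
side 404.4616942846636 316.17548492426664 200.58303870304533 [0.456 0.869 0.533] [[-0.992, -0.124, -0.002], [-0.05, 0.416, -0.908], [0.114, -0.901, -0.419]]
top 421.7809084170361 325.3062371652001 194.91710863443598 [ 0.336 -0.007  1.095] [[-0.037, -0.999, -0.0], [-0.977, 0.037, -0.211], [0.21, -0.008, -0.978]]
```

View pics/side0.png

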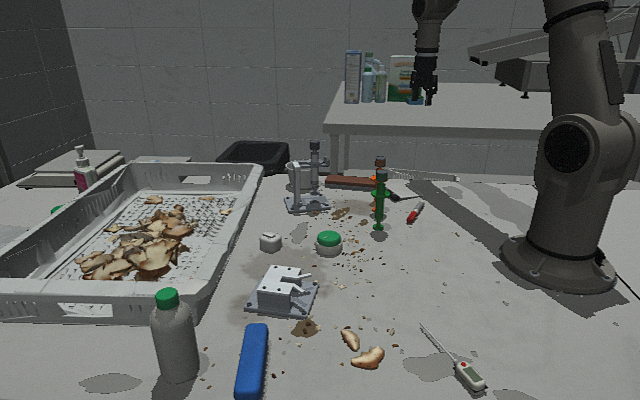

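View pics/top0.png

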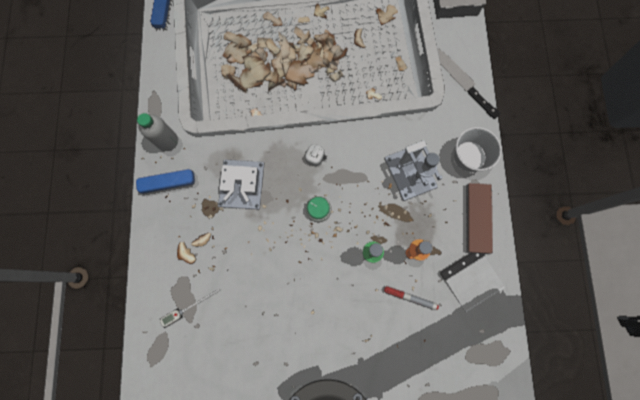

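Top: the stand with a grey gauge is at about (412,168), the check block at (240,184), the tally at (315,155) and the timer at (318,208). The gauge-shaped candidates are grey (side 315,150 / top ~418,165), green (side 380,200 / top 373,250) and orange (side 378,185 / top 420,248). The grey one hanging on the stand fits the description. I'll confirm it in an enlarged crop.

Run:
```python
import cv2,numpy as np
t=cv2.imread("pics/top0.png");s=cv2.imread("pics/side0.png")
f=lambda im,x,y,w,h:cv2.resize(im[y:y+h,x:x+w],(400,300),interpolation=cv2.INTER_CUBIC)
a=np.vstack([np.hstack([f(t,375,130,80,60+0),f(t,205,150,80,60)]),np.hstack([f(s,265,130,120,90),f(s,235,250,100,75)])])
cv2.imwrite("pics/crop0.png",a)
```

```text
(no output)
```

View pics/crop0.png

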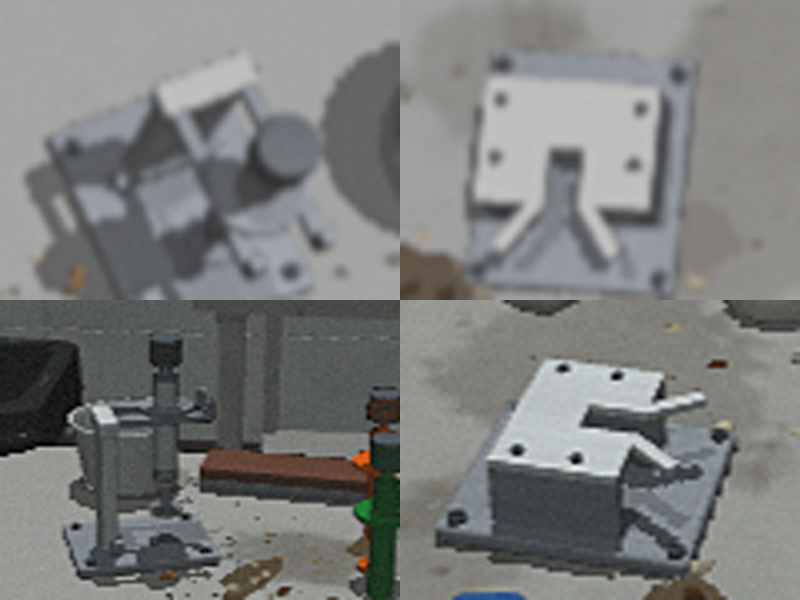

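The crop confirms it: the grey gauge hangs on the two-pronged stand (knob top at top ≈ (432.6,159)), with prong tips towards lower right. The check block's slot opens towards the robot (bottom of image) and ends at ≈ (318,180) in crop coordinates. Next I'll cast rays.

```bash
cat > h.py <<'E'
from bench import r
import numpy as np
def ray(n,u,v,m=None):
    m=m or r.camera_model(n); d=m['R'].T@np.array([(u-m['cx'])/m['fx'],(v-m['cy'])/m['fy'],1]); return -m['R'].T@m['t'],d
def onz(n,u,v,z,m=None):
    c,d=ray(n,u,v,m); return c+d*(z-c[2])/d[2]
def proj(n,X,m=None):
    m=m or r.camera_model(n); p=m['R']@np.array(X)+m['t']; return m['fx']*p[0]/p[2]+m['cx'],m['fy']*p[1]/p[2]+m['cy']
E
python3 - <<'E'
from h import *
P=lambda n,l,z:[print(k,np.round(onz(n,*p,z)*1000,1)) for k,p in l.items()]
T=lambda x,y:(375+(x+.5)/5-.5,130+(y+.5)/5-.5)
C=lambda x,y:(205+(x-400+.5)/5-.5,150+(y+.5)/5-.5)
S=lambda x,y:(265+x*.3-.35,130+(y-300)*.3-.35)
D=lambda x,y:(235+(x-400)*.25-.4,250+(y-300)*.25-.4)
P('top',{'knobtop':T(288,146)},.201)
P('side',{'knobtop side':S(166,343)},.201)
P('top',{'upright tl':T(155,90),'upright tr':T(245,52)},.147)
P('top',{'tipL':T(250,265),'tipR':T(320,238)},.147)
P('top',{'baseTL':T(48,138),'baseBL':T(125,325)},.01)
print('block')
P('top',dict(TL=C(490,78),TR=C(662,87),BL=C(475,203),BR=C(655,213),sl=C(550,150),sr=C(582,150),hTL=C(500,100),hTR=C(641,109),hBL=C(494,157),hBR=C(633,165),ml=C(548,205),mr=C(580,207)),.048)
P('top',dict(bTL=C(490,50),bTR=C(697,60),bBR=C(680,293),bBL=C(468,285)),.01)
print('sideblock')
P('side',dict(sl=D(585,412),sr=D(590,427),h1=D(562,368),h2=D(617,376),h3=D(517,450),h4=D(576,459),bA=D(437,540),bB=D(690,567),bC=D(738,433)),.048)
E
```

```text
knobtop [ 601.  -252.9  201. ]
knobtop side [ 599.6 -237.9  201. ]
upright tl [ 646.8 -207.6  147. ]
upright tr [ 664.  -251.6  147. ]
tipL [ 560.5 -245.   147. ]
tipR [ 572.2 -278.5  147. ]
baseTL [ 667.  -177.2   10. ]
baseBL [ 563.  -210.8   10. ]
block
TL [649.6 246.5  48. ]
TR [641.4 157.9  48. ]
BL [583.7 253.2  48. ]
BR [575.  161.6  48. ]
sl [610.1 215.2  48. ]
sr [609.5 198.9  48. ]
hTL [637.6 241.2  48. ]
hTR [630.1 168.7  48. ]
hBL [607.5 243.8  48. ]
hBR [600.6 172.8  48. ]
ml [581.2 216.   48. ]
mr [579.6 199.8  48. ]
bTL [676.5 255.9  10. ]
bTR [666.8 145.1  10. ]
bBR [540.4 154.8  10. ]
bBL [548.8 265.6  10. ]
sideblock
sl [612.1 203.2  48. ]
sr [607.1 215.4  48. ]
h1 [632.2 166.   48. ]
h2 [601.9 169.8  48. ]
h3 [638.8 238.2  48. ]
h4 [608.6 241.7  48. ]
bA [658.8 307.5  48. ]
bB [542.5 311.5  48. ]
bC [533.  211.4  48. ]
```

```bash
python3 -m crank '[[0.04,0.04,0.1,0,1],[0.1,0.11,0.1,0,1],[0.1,0.11,0.1,0,1],[0.1,0.11,0.1,0,1],[0.1,0.11,0,0,1],[0.1,0.11,0,0,1],[0.1,0.11,0,0,1],[0.1,0.11,0,0,1]]'
python3 -m crank '[[0.1,0.11,0,0,1],[0.1,0.11,0,0,1],[0.1,0.11,0,0,1],[0.1,0.11,0,0,1],[0.1,0.11,0,0,1],[0.1,0.11,0,0,1],[0.1,0.11,0,0,1],[0,0,0,0,1]]'
python3 - <<'E'
from h import *
import cv2
print(r.get_obs()['tcp_pos']);m=r.camera_model('wrist');cv2.imwrite('pics/w1.png',r.grab_frame('wrist'))
print({k:np.array(v).tolist() for k,v in m.items()})
print('green',onz('top',373,245,.2),onz('top',420,245,.2), proj('wrist',[.601,-.2525,.201],m))
print(proj('wrist',[.5634,-.2662,.147],m))
E
```

```text
clock: 0.77
tcp_pos: [0.4163, -0.4563, 0.2714]
orientation: [-3.076, -0.636, 0.001]
contact_force: [1.2, -0.4, 0.1]
grip_width: 0.0855
gripper_force: 0.0
clock: 1.43
tcp_pos: [0.5603, -0.296, 0.2709]
orientation: [-3.07, -0.65, -0.004]
contact_force: [0.2, 1.4, -0.0]
grip_width: 0.0854
gripper_force: 0.0
[ 0.56026703 -0.29596378  0.27094586]
{'fx': 342.9157534600676, 'fy': 342.9157534600676, 'cx': 322.0278939807413, 'cy': 197.13116735359185, 'R': [[0.4074802583608416, -0.9132069494153103, -0.0035925736968816383], [-0.8685357351101496, -0.3887570428919395, 0.3074307051004986], [-0.28214449468819486, -0.12215166450564816, -0.9515636893953268]], 't': [-0.49635565206808063, 0.3063638673515449, 0.5778563942803956]}
green [ 0.41649621 -0.11073274  0.2       ] [ 0.4127666 -0.2100971  0.2      ] (np.float64(292.14859686635043), np.float64(120.11151714061874))
(np.float64(295.375005942607), np.float64(159.38722357662778))
```

View pics/w1.png

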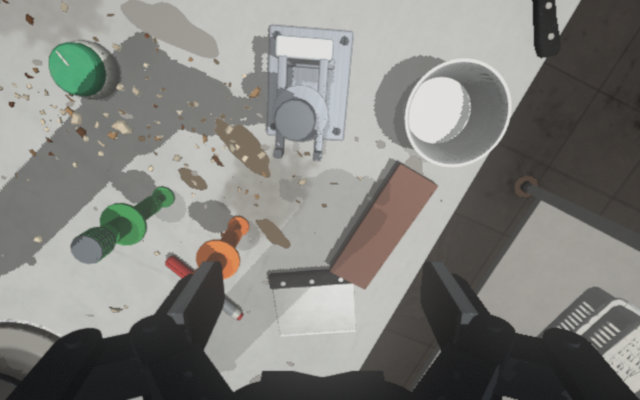

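The wrist view shows the knob top at ≈ (297,120) on the stand, with the prong tips at ≈ (279,153) and (319,153). The orange and green gauges are off to the left. I'll refine the knob position.

Run:
```python
from h import *
import cv2
m=r.camera_model('wrist');g=cv2.imread('pics/w1.png',0)
c=cv2.HoughCircles(g[80:160,255:340],cv2.HOUGH_GRADIENT,1.0,20,param1=100,param2=12,minRadius=16,maxRadius=26)
print(c+np.array([255,80,0]))
u,v,_=(c+np.array([255,80,0]))[0,0]
print(onz('wrist',u,v,.201,m),onz('wrist',279,153,.147,m),onz('wrist',319,153,.147,m),onz('wrist',275,47,.147,m),onz('wrist',332,48,.147,m))
t=cv2.imread('pics/top0.png',0);b=cv2.HoughCircles(cv2.resize(t[140:180,410:450],None,fx=5,fy=5,interpolation=cv2.INTER_CUBIC),cv2.HOUGH_GRADIENT,1,40,param1=80,param2=15,minRadius=25,maxRadius=42)
print(b)
u,v=b[0,0,:2];X=onz('top',410+(u+.5)/5-.5,140+(v+.5)/5-.5,.201);print(X,r.get_obs()['tcp_pos'])
```

```text
[[[295.5 118.5  21. ]]]
[ 0.60088376 -0.25778492  0.201     ] [ 0.56054579 -0.25393584  0.147     ] [ 0.5751867  -0.28695673  0.147     ] [ 0.64115794 -0.21837784  0.147     ] [ 0.65946164 -0.26161156  0.147     ]
[[[116.5  95.5  33.5]]]
[ 0.60121857 -0.25444265  0.201     ] [ 0.55805517 -0.29921319  0.27089584]
```

```bash
python3 -m crank '[[0.1,0.1,0,0,1],[0.1,0.1,0,0,1],[0.03,0.05,0,0,1],[0,0,0,0,1],[0,0,0,0,1],[0,0,0,0,1],[0,0,0,0,1]]'
python3 - <<'E'
from h import *
import cv2
print(r.get_obs()['tcp_pos'],r.get_obs()['orientation']);m=r.camera_model('wrist');w=r.grab_frame('wrist');cv2.imwrite('pics/w2.png',w)
g=w[:,:,1]
c=cv2.HoughCircles(g,cv2.HOUGH_GRADIENT,1.0,20,param1=100,param2=15,minRadius=16,maxRadius=40)
p=proj('wrist',[.602,-.2545,.201],m);print(p)
for u,v,rr in c[0]:
    if np.hypot(u-p[0],v-p[1])<30: print(u,v,rr,onz('wrist',u,v,.201,m))
E
```

```text
clock: 2.07
tcp_pos: [0.6004, -0.2559, 0.2716]
orientation: [3.077, 0.631, -0.001]
contact_force: [-0.3, -0.5, 0.9]
grip_width: 0.0853
gripper_force: 0.0
[ 0.60039346 -0.25588284  0.27159032] [ 3.07658462e+00  6.31372815e-01 -1.43674735e-03]
(np.float64(322.74851751259763), np.float64(189.62000920312445))
322.5 176.5 30.5 [ 0.61151575 -0.25018495  0.201     ]
```

Run:
```python
import cv2
w=cv2.imread('pics/w2.png');cv2.drawMarker(w,(323,190),(0,0,255),0,8);cv2.imwrite('pics/w2c.png',cv2.resize(w[90:290,220:420],None,fx=3,fy=3))
```

```text
(no output)
```

View pics/w2c.png

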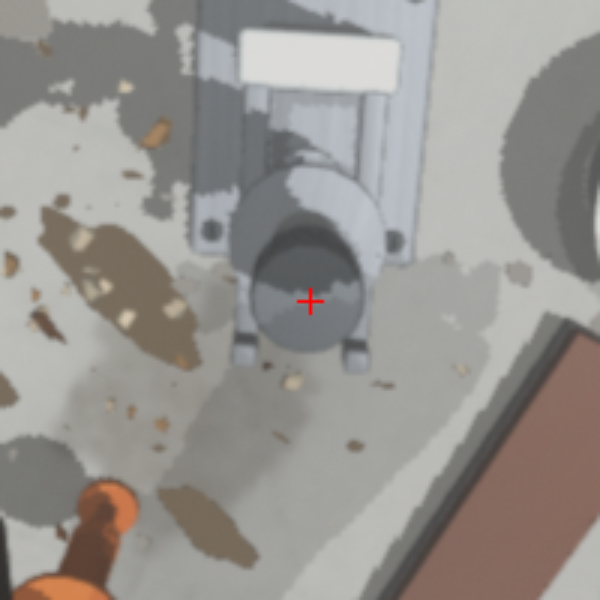

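The crop shows the knob top's disc centred within 1–2 px of the predicted mark, so I'm descending and gripping.

```bash
python3 -m crank '[[0.007,0.007,-0.1,0,1],[0,0,-0.1,0,1],[0,0,-0.1,0,1],[0,0,-0.1,0,1],[0,0,-0.08,0,1],[0,0,-0.04,0,1],[0,0,0,0,1],[0,0,0,0,1]]'
python3 -m crank '[[0,0,0,0,-1],[0,0,0,0,-1],[0,0,0,0,-1],[0,0,0,0,-1],[0,0,0,0,-1],[0,0,0,0,-1],[0,0,0,0,-1],[0,0,0,0,-1]]' 60
```

```text
clock: 2.78
tcp_pos: [0.603, -0.2529, 0.168]
orientation: [3.077, 0.635, 0.0]
contact_force: [-0.2, 0.7, 0.1]
grip_width: 0.0856
gripper_force: 0.0
clock: 3.45
tcp_pos: [0.6031, -0.2523, 0.1676]
orientation: [3.076, 0.636, -0.0]
contact_force: [-0.3, 0.3, -0.5]
grip_width: 0.0
gripper_force: 0.0
```

Run:
```python
from h import *
import cv2
o=r.get_obs();print(o['grip_width'],o['gripper_force'],o['orientation'])
w=r.grab_frame('wrist');s=r.grab_frame('side');t=r.grab_frame('top')
f=lambda im:cv2.resize(im,(400,300),interpolation=cv2.INTER_CUBIC)
cv2.imwrite('pics/m3.png',np.vstack([np.hstack([f(w),f(s[110:230,240:400])]),np.hstack([f(t[100:220,350:510]),f(t[60:300,280:600])])]))
```

```text
3.25788503958166e-05 0.0 [ 3.07648371e+00  6.36143793e-01 -4.05273944e-05]
```

View pics/m3.png

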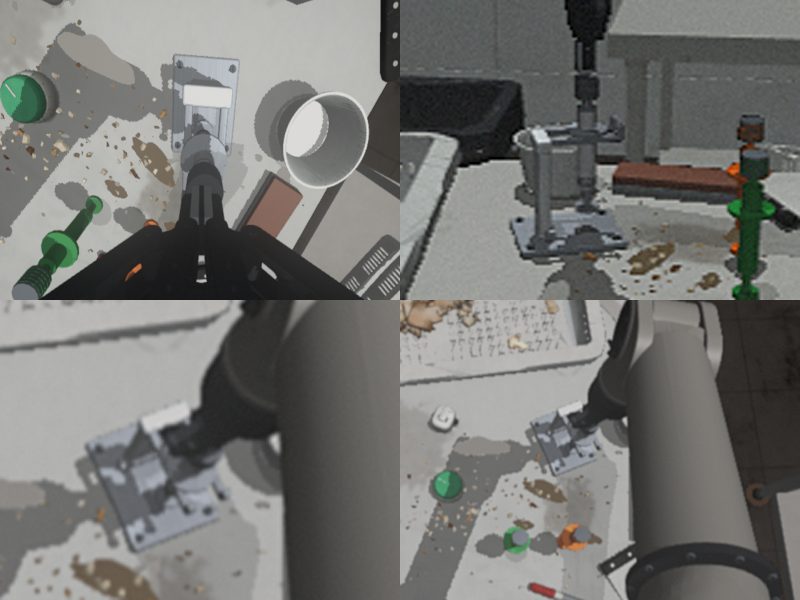

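The fingers are fully shut and the gauge still hangs upright, so this grasp missed. I'll check where the TCP projects and enlarge the views.

Run:
```python
from h import *
import cv2
o=r.get_obs();X=o['tcp_pos'];m=r.camera_model('wrist');w=r.grab_frame('wrist');s=r.grab_frame('side')
pw=proj('wrist',X,m);ps=proj('side',X);pk=proj('side',[.602,-.2545,.201]);pc=proj('side',[.602,-.2545,.1375]);pm=proj('side',[.602,-.2545,.165])
print(X,pw,ps,'knobtop',pk,'mouth',pm,'collar',pc,'wrist knobtop',proj('wrist',[.602,-.2545,.201],m))
a=cv2.resize(w[120:320,220:420],(400,400),interpolation=cv2.INTER_CUBIC);b=cv2.resize(s[120:200,275:355],(400,400),interpolation=cv2.INTER_NEAREST)
cv2.imwrite('pics/m4.png',np.hstack([a,b]))
```

```text
[ 0.60312228 -0.25223474  0.16758071] (np.float64(324.18525889584737), np.float64(228.4690402517994)) (np.float64(313.92497964697975), np.float64(152.19641856434234)) knobtop (np.float64(314.3583185034372), np.float64(140.87935392154094)) mouth (np.float64(314.4094206275313), np.float64(152.8173770680437)) collar (np.float64(314.4475882991285), np.float64(161.73376860856672)) wrist knobtop (np.float64(327.9132822675257), np.float64(259.4119638731016))
```

View pics/m4.png

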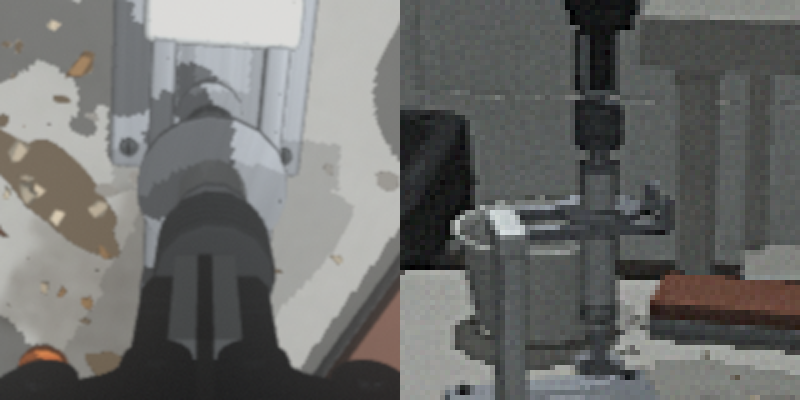

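```bash
python3 - <<'E'
import cv2
from h import *
cv2.imwrite('pics/sA.png',r.grab_frame('side'))
E
python3 -m crank '[[0,0,0.1,0,-1],[0,0,0.1,0,-1],[0,0,0.1,0,-1],[0,0,0.1,0,-1],[0,0,0.1,0,-1],[0,0,0,0,-1],[0,0,0,0,-1],[0,0,0,0,-1]]'
python3 - <<'E'
from h import *
import cv2
b=r.grab_frame('side');cv2.imwrite('pics/sB.png',b);a=cv2.imread('pics/sA.png')
o=r.get_obs();X=o['tcp_pos'];print(X,o['contact_force'],'tcp px',proj('side',X),'grip',proj('side',X+[0,0,.0187]),'body',proj('side',X+[0,0,.0727]))
for v in range(84,156,2): print(v,b[v,306:324,1].tolist(),'|',a[v,306:324,1].tolist())
E
```

```text
clock: 4.42
tcp_pos: [0.6026, -0.2521, 0.2667]
orientation: [-3.076, -0.636, 0.002]
contact_force: [-0.3, 0.2, -1.1]
grip_width: -0.0001
gripper_force: 0.0
[ 0.6023858  -0.25201175  0.26621263] [-0.90607884  0.38309249 -0.36652935] tcp px (np.float64(314.01301722185497), np.float64(118.65283194095583)) grip (np.float64(313.9828516416276), np.float64(112.01043291594846)) body (np.float64(313.8933499244787), np.float64(92.30233798642936))
84 [81, 4, 14, 14, 26, 20, 27, 19, 19, 24, 24, 24, 24, 21, 26, 15, 52, 100] | [22, 21, 23, 19, 24, 16, 30, 19, 20, 22, 24, 26, 26, 31, 25, 29, 16, 22]
86 [97, 98, 81, 11, 20, 15, 24, 25, 22, 24, 24, 28, 29, 18, 22, 16, 49, 97] | [18, 12, 22, 21, 17, 25, 20, 25, 25, 20, 20, 24, 19, 16, 22, 27, 18, 26]
88 [89, 96, 82, 9, 18, 22, 19, 29, 16, 23, 23, 27, 9, 18, 12, 53, 105, 99] | [23, 21, 20, 25, 16, 30, 27, 25, 24, 29, 26, 19, 21, 24, 16, 22, 17, 16]
90 [95, 92, 98, 83, 18, 22, 22, 17, 21, 19, 13, 17, 56, 100, 101, 92, 96, 98] | [22, 20, 17, 30, 25, 26, 28, 21, 25, 21, 26, 25, 25, 24, 24, 20, 17, 14]
92 [93, 96, 91, 79, 36, 57, 44, 18, 21, 22, 19, 26, 58
[... 4147 characters left out ...]
3, 92] | [91, 94, 100, 82, 33, 41, 35, 38, 40, 45, 41, 41, 34, 59, 96, 97, 95, 96]
148 [93, 92, 96, 80, 29, 31, 41, 38, 38, 41, 29, 35, 30, 49, 99, 95, 91, 93] | [87, 94, 101, 82, 29, 32, 32, 40, 43, 38, 32, 36, 30, 58, 97, 100, 95, 96]
150 [96, 87, 87, 93, 98, 100, 80, 43, 59, 45, 53, 99, 102, 94, 93, 90, 96, 91] | [90, 91, 92, 92, 97, 100, 80, 40, 57, 42, 51, 106, 97, 100, 95, 91, 93, 98]
152 [98, 98, 93, 100, 78, 33, 49, 48, 69, 55, 46, 40, 49, 99, 96, 101, 91, 91] | [94, 98, 97, 103, 81, 36, 47, 52, 65, 57, 46, 43, 55, 97, 96, 93, 95, 95]
154 [90, 86, 94, 97, 82, 39, 61, 55, 59, 56, 66, 52, 57, 99, 99, 92, 94, 95] | [96, 96, 92, 97, 78, 38, 63, 56, 56, 61, 62, 41, 57, 99, 93, 93, 90, 95]
```

The shut fingertips image at row 104.5, but the reported TCP projects to row 118.6. The real tips therefore sit about 40 mm above the reported TCP, so I'll go to a reported z of about 0.138, in steps and watching the force.

```bash
python3 -m crank '[[0,-0.01,0,0,1],[0,0,0,0,1],[0,0,0,0,1],[0,0,0,0,1],[0,0,0,0,1],[0,0,0,0,1],[0,0,0,0,1],[0,0,0,0,1]]'
python3 -m crank '[[0,0,-0.1,0,1],[0,0,-0.1,0,1],[0,0,-0.1,0,1],[0,0,-0.1,0,1],[0,0,-0.1,0,1],[0,0,-0.03,0,1],[0,0,-0.03,0,1],[0,0,0,0,1]]'
python3 -m crank '[[0,0,-0.02,0,1],[0,0,-0.02,0,1],[0,0,-0.02,0,1],[0,0,0,0,1],[0,0,0,0,1]]'
```

```text
clock: 5.13
tcp_pos: [0.6031, -0.2542, 0.2676]
orientation: [3.076, 0.636, 0.0]
contact_force: [0.3, -0.9, -0.1]
grip_width: 0.0852
gripper_force: 0.0
clock: 5.8
tcp_pos: [0.6029, -0.2541, 0.1551]
orientation: [-3.076, -0.636, 0.001]
contact_force: [0.9, 0.5, -0.6]
grip_width: 0.0853
gripper_force: 0.0
clock: 6.22
tcp_pos: [0.6031, -0.2542, 0.1436]
orientation: [-3.077, -0.636, 0.0]
contact_force: [0.5, -0.0, -0.5]
grip_width: 0.0855
gripper_force: 0.0
```

Run:
```python
from h import *
s=r.grab_frame('side');o=r.get_obs();print(o['tcp_pos'],o['contact_force'],o['grip_width'])
for v in range(110,152,2): print(v,s[v,290:340:2,1].tolist())
```

```text
[ 0.60318413 -0.25434797  0.14382968] [0.31556868 0.20351666 0.82424908] 0.08549551353005413
110 [97, 93, 92, 96, 94, 95, 95, 9, 19, 21, 23, 25, 16, 25, 34, 26, 22, 12, 98, 106, 140, 141, 145, 137, 141]
112 [91, 95, 100, 92, 98, 92, 98, 4, 23, 11, 20, 18, 15, 19, 24, 45, 41, 20, 103, 136, 144, 138, 140, 140, 137]
114 [94, 92, 94, 100, 93, 95, 104, 10, 24, 15, 29, 16, 24, 23, 20, 36, 32, 16, 113, 138, 140, 145, 142, 145, 134]
116 [91, 91, 93, 87, 96, 97, 94, 13, 22, 33, 25, 19, 16, 20, 26, 39, 34, 14, 135, 141, 141, 138, 139, 135, 139]
118 [96, 92, 97, 94, 90, 93, 96, 16, 20, 26, 23, 22, 16, 19, 17, 32, 25, 6, 157, 139, 142, 143, 142, 144, 142]
120 [92, 94, 98, 92, 97, 91, 97, 8, 24, 24, 21, 22, 22, 21, 28, 29, 22, 17, 156, 142, 142, 137, 140, 140, 139]
122 [92, 93, 91, 91, 91, 91, 91, 82, 25, 22, 20, 27, 22, 22, 12, 25, 22, 7, 161, 143, 149, 144, 143, 143, 137]
124 [93, 94, 96, 94, 93, 95, 95, 98, 11, 14, 23, 27, 32, 20, 22, 24, 27, 14, 80, 71, 71, 77, 73, 75, 73]
126 [90, 100, 93, 93, 96, 88, 95, 95, 84, 25, 25, 23, 27, 22, 68, 19, 25, 13, 87, 77, 75, 70, 75, 67, 75]
128 [94, 92, 93
[... 548 characters left out ...]
2, 5, 46, 105, 84, 63, 21, 21, 61, 93, 95, 92, 85, 76, 79, 78, 76]
140 [91, 91, 93, 90, 89, 88, 90, 93, 89, 98, 23, 35, 45, 65, 24, 18, 65, 128, 86, 97, 91, 82, 77, 75, 92]
142 [91, 90, 86, 92, 92, 94, 89, 93, 91, 96, 34, 40, 51, 63, 23, 23, 52, 96, 100, 98, 90, 73, 73, 79, 72]
144 [98, 84, 91, 94, 96, 90, 95, 89, 93, 89, 27, 35, 41, 66, 17, 17, 53, 95, 93, 91, 88, 78, 79, 80, 76]
146 [99, 92, 90, 98, 92, 92, 97, 94, 89, 101, 24, 40, 37, 79, 73, 74, 65, 93, 91, 98, 90, 77, 73, 76, 78]
148 [97, 93, 95, 91, 95, 95, 92, 91, 95, 92, 21, 36, 40, 34, 30, 97, 94, 97, 98, 93, 81, 77, 75, 80, 77]
150 [94, 93, 92, 94, 97, 94, 91, 94, 93, 98, 95, 80, 52, 52, 96, 97, 96, 101, 90, 98, 81, 76, 73, 78, 75]
```

```bash
python3 -m crank '[[0,0,-0.03,0,1],[0,0,-0.03,0,1],[0,0,0,0,1],[0,0,0,0,-1],[0,0,0,0,-1],[0,0,0,0,-1],[0,0,0,0,-1],[0,0,0,0,-1]]' 60
python3 -m crank '[[0,0,0,0,-1],[0,0,0,0,-1],[0,0,0,0,-1]]'
```

```text
clock: 6.93
tcp_pos: [0.6034, -0.2545, 0.1321]
orientation: [3.076, 0.636, 0.001]
contact_force: [-1.3, -0.6, 0.9]
grip_width: 0.0286
gripper_force: 59.0
clock: 7.18
tcp_pos: [0.6034, -0.2545, 0.1321]
orientation: [3.076, 0.636, 0.001]
contact_force: [0.3, -0.7, 2.1]
grip_width: 0.0283
gripper_force: 59.0
```

```bash
python3 -m crank '[[0,0,0.01,0,-1],[0,0,0.02,0,-1],[0,0,0.03,0,-1],[0,0,0.03,0,-1],[0,0,0.02,0,-1],[0,0,0.01,0,-1],[0,0,0,0,-1],[0,0,0,0,-1]]'
python3 - <<'E'
from h import *
import cv2
s=r.grab_frame('side');cv2.imwrite('pics/sC.png',s);o=r.get_obs();print(o['tcp_pos'],o['contact_force'],o['grip_width'])
cv2.imwrite('pics/c5.png',cv2.resize(s[110:210,265:365],(600,600),interpolation=cv2.INTER_NEAREST))
E
```

```text
clock: 7.85
tcp_pos: [0.6031, -0.2543, 0.1557]
orientation: [3.076, 0.636, 0.0]
contact_force: [0.4, 0.1, -2.4]
grip_width: 0.0283
gripper_force: 59.2
[ 0.6029522  -0.25419782  0.15544487] [-1.02403895  0.51359061 -2.16258414] 0.028624585369695896
```

View pics/c5.png

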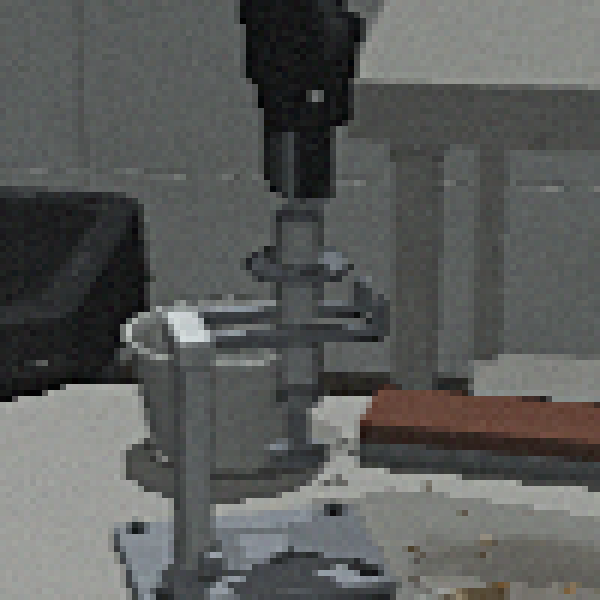

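The gauge is lifted and hangs upright, with its collar above the prongs and turned-up tips. Drawing it out along −x of the stand.

```bash
python3 -m crank '[[-0.02,-0.007,0,0,-1],[-0.05,-0.018,0,0,-1],[-0.06,-0.022,0,0,-1],[-0.07,-0.025,0,0,-1],[-0.07,-0.025,0,0,-1],[-0.06,-0.022,0,0,-1],[-0.04,-0.015,0,0,-1],[-0.02,-0.007,0,0,-1]]'
python3 -m crank '[[0,0,0.02,0,-1],[0,0,0.05,0,-1],[0,0,0.07,0,-1],[0,0,0.08,0,-1],[0,0,0.07,0,-1],[0,0,0.04,0,-1],[0,0,0.02,0,-1],[0,0,0,0,-1]]'
```

```text
clock: 8.57
tcp_pos: [0.523, -0.2838, 0.1557]
orientation: [3.077, 0.633, -0.001]
contact_force: [-0.9, -0.6, -2.5]
grip_width: 0.0282
gripper_force: 59.3
clock: 9.23
tcp_pos: [0.5261, -0.2823, 0.2268]
orientation: [3.075, 0.637, 0.003]
contact_force: [0.3, -0.8, -2.4]
grip_width: 0.0278
gripper_force: 59.3
```

```bash
python3 -m crank '[[0,0.03,0,0,-1],[0,0.06,0,0,-1],[-0.01,0.1,0,0,-1],[-0.01,0.13,0,0,-1],[-0.01,0.15,0,0,-1],[-0.01,0.15,0,0,-1],[-0.01,0.15,0,0,-1],[-0.01,0.15,0,0,-1]]'
python3 -m crank '[[-0.01,0.15,0,0,-1],[-0.01,0.15,0,0,-1],[-0.01,0.15,0,0,-1],[0,0.15,0,0,-1],[0,0.15,0,0,-1],[0,0.15,0,0,-1],[0,0.15,0,0,-1],[0,0.15,0,0,-1]]'
python3 -m crank '[[0,0.12,0,0,-1],[0,0.09,0,0,-1],[0,0.06,0,0,-1],[0,0.03,0,0,-1],[0,0.01,0,0,-1],[0,0,0,0,-1],[0,0,0,0,-1],[0,0,0,0,-1]]'
python3 - <<'E'
from h import *
import cv2
o=r.get_obs();print(o['tcp_pos'],o['contact_force'])
s=r.grab_frame('side');t=r.grab_frame('top');w=r.grab_frame('wrist');m=r.camera_model('wrist')
for n,i in zip('stw',(s,t,w)):cv2.imwrite(f'pics/{n}6.png',i)
f=lambda im:cv2.resize(im,(400,300),interpolation=cv2.INTER_CUBIC)
cv2.imwrite('pics/m6.png',np.vstack([np.hstack([f(s[140:320,220:460]),f(t[125:245,160:320])]),np.hstack([f(w),f(w[60:240,200:440])])]))
print(proj('wrist',[.603,.208,.048],m))
E
```

```text
clock: 9.9
tcp_pos: [0.512, -0.0956, 0.2248]
orientation: [-3.075, -0.638, 0.002]
contact_force: [1.2, -0.4, -3.2]
grip_width: 0.0285
gripper_force: 59.4
clock: 10.57
tcp_pos: [0.5055, 0.1439, 0.2249]
orientation: [-3.076, -0.638, 0.002]
contact_force: [0.3, 0.2, -1.3]
grip_width: 0.0282
gripper_force: 59.4
clock: 11.23
tcp_pos: [0.5073, 0.202, 0.2255]
orientation: [3.076, 0.633, -0.0]
contact_force: [0.0, -0.4, -2.2]
grip_width: 0.0283
gripper_force: 59.5
[0.50734737 0.20199729 0.22547648] [ 0.00642376 -0.4053224  -2.15946848]
(np.float64(356.7539245299162), np.float64(73.20845159713805))
```

View pics/m6.png

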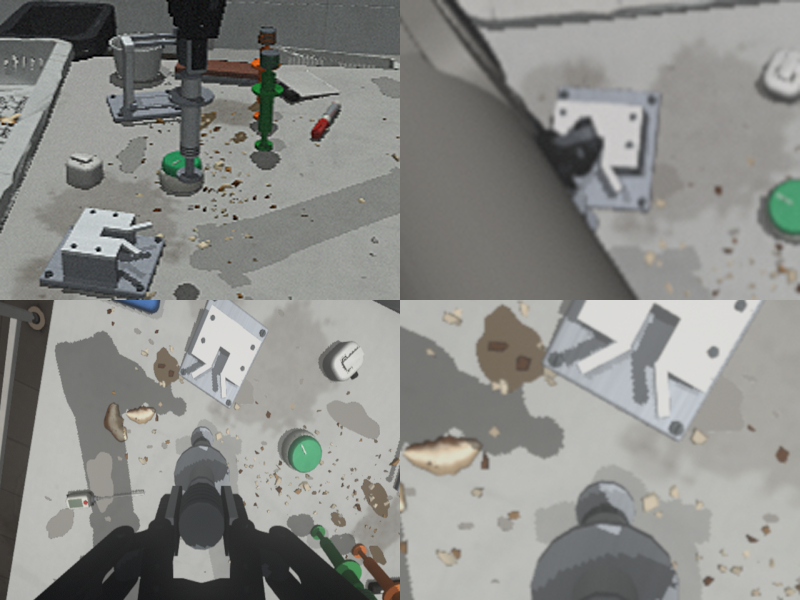

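Wrist view: the gauge is held upright, with the foot at ≈ (324,183) and the slot end at ≈ (358,66). The tally and timer are untouched. I'll check the foot offset and slot line numerically.

Run:
```python
from h import *
import cv2
m=r.camera_model('wrist');o=r.get_obs();X=o['tcp_pos'];z0=X[2]-.097
print(X,'foot exp px',proj('wrist',[X[0],X[1],z0],m),proj('side',[X[0],X[1],z0]),'mouth',proj('side',[X[0],X[1],z0+.13]))
print('foot meas',onz('wrist',324.2,184,z0+.003,m))
w=cv2.imread('pics/w6.png');g=w[:,:,1]
c=cv2.HoughCircles(g[150:215,290:360],cv2.HOUGH_GRADIENT,1,20,param1=80,param2=10,minRadius=13,maxRadius=24);print(c)
a=np.radians(-5);e=np.array([np.cos(a),np.sin(a)]);n=np.array([-e[1],e[0]])
for x,y in((7,9),(7,-9),(-20,9),(-20,-9),(-48,18),(-48,-18)):
    q=np.array([603,208])+x*e+y*n;u=proj('wrist',[*q/1000,.048],m);print(x,y,np.round(u),'crop',np.round([400+(u[0]-200)/.6,300+(u[1]-60)/.6]))
s=cv2.imread('pics/s6.png')
mask=(cv2.absdiff(s,cv2.imread('pics/side0.png')).max(2)>25)
for v in range(185,256,5):
    k=np.where(mask[v,315:350])[0]+315;print(v,k.min() if len(k) else None,k.max() if len(k) else None)
```

```text
[0.50731052 0.2026459  0.2256317 ] foot exp px (np.float64(323.4901786972743), np.float64(182.9646610509356)) (np.float64(332.96773290043456), np.float64(246.49719882720893)) mouth (np.float64(334.0692779546479), np.float64(183.74987583828016))
foot meas [0.50749028 0.20208848 0.1316317 ]
[[[32.5 48.5 16.1]
  [42.5 30.5 16.8]]]
7 9 [352.  62.] crop [654. 303.]
7 -9 [368.  71.] crop [680. 319.]
-20 9 [339.  87.] crop [632. 346.]
-20 -9 [354.  96.] crop [657. 360.]
-48 18 [318. 108.] crop [596. 381.]
-48 -18 [348. 125.] crop [647. 409.]
185 None None
190 317 340
195 315 346
200 315 346
205 315 340
210 328 340
215 315 337
220 328 339
225 328 339
230 328 339
235 331 336
240 329 337
245 326 339
250 None None
255 None None
```

Run:
```python
from h import *
import cv2
m=r.camera_model('wrist');w=cv2.imread('pics/w6.png');g=w[:,:,1]
P=lambda u,v:np.round(onz('wrist',u,v,.048,m)[:2]*1000,1)
for v in range(58,128,6): print(v,g[v,316:384:2].tolist())
b=(g>205).astype(np.uint8)[0:140,270:460]
cs,_=cv2.findContours(b,cv2.RETR_EXTERNAL,cv2.CHAIN_APPROX_NONE)
c=max(cs,key=cv2.contourArea);p=cv2.approxPolyDP(c,2.0,True)[:,0]+[270,0]
for q in p: print(q,P(*q))
```

```text
58 [218, 218, 218, 215, 200, 215, 218, 218, 218, 218, 218, 218, 218, 218, 218, 218, 218, 218, 218, 218, 218, 218, 218, 219, 218, 218, 219, 219, 218, 218, 218, 218, 219, 219]
64 [218, 218, 218, 218, 218, 218, 218, 218, 218, 218, 218, 218, 218, 218, 218, 218, 218, 189, 106, 104, 130, 197, 217, 218, 219, 218, 219, 218, 218, 218, 219, 219, 218, 219]
70 [217, 218, 218, 218, 218, 218, 219, 218, 218, 218, 218, 218, 218, 219, 218, 216, 167, 181, 136, 105, 103, 103, 104, 104, 103, 130, 204, 219, 219, 218, 218, 219, 218, 218]
76 [199, 217, 218, 218, 218, 218, 218, 219, 218, 218, 219, 219, 218, 218, 186, 163, 129, 123, 124, 123, 123, 123, 122, 121, 123, 206, 219, 219, 219, 219, 219, 219, 219, 219]
82 [128, 101, 100, 102, 127, 195, 217, 218, 218, 218, 218, 219, 206, 163, 162, 125, 123, 123, 124, 123, 121, 122, 122, 180, 218, 218, 219, 219, 219, 219, 219, 219, 219, 219]
88 [119, 124, 139, 155, 196, 217, 219, 218, 218, 218, 218, 188, 178, 162, 123, 123, 122, 123, 121, 121, 121, 148, 217, 219, 219, 219, 219, 218, 219, 219, 219, 218, 219, 219]
94 [218, 218, 218, 218, 218, 216, 199, 165, 163, 164, 16
[... 700 characters left out ...]
1, 188, 130, 120, 120, 118, 128, 193, 175, 185, 219, 219, 218, 194, 197, 195, 200, 202, 196, 197, 196, 194, 199, 184]
124 [185, 187, 186, 186, 185, 184, 168, 141, 151, 177, 190, 193, 191, 188, 188, 194, 200, 197, 192, 183, 219, 219, 217, 186, 197, 202, 197, 196, 198, 195, 198, 190, 159, 154]
[339   7] [649.2 248.1]
[307  70] [586.2 254.3]
[330  85] [582.4 227.8]
[307  98] [561.7 244.1]
[311 102] [559.7 238.9]
[336  89] [581.3 220.7]
[352  60] [612.2 217.4]
[365  67] [611.4 203. ]
[369  72] [608.8 197.4]
[354  97] [581.4 200.9]
[355 128] [553.9 186.9]
[358 129] [554.2 183.6]
[361 128] [556.3 181.2]
[359 103] [578.2 193.8]
[362 102] [580.3 191.4]
[383 114] [578.1 166.6]
[417  55] [641.4 161.3]
```

The slot is confirmed: axis through (581,210.8) to the end (610.5,207.5), so the seat is at ≈ (603,208.4). Aligning with the axis and lowering.

```bash
python3 -m crank '[[0,0.02,0,0,-1],[0,0.035,-0.02,0,-1],[0,0.018,-0.05,0,-1],[0,0,-0.08,0,-1],[0,0,-0.09,0,-1],[0,0,-0.09,0,-1],[0,0,-0.08,0,-1],[0,0,-0.05,0,-1]]'
python3 -m crank '[[0,0,-0.03,0,-1],[0,0,-0.015,0,-1],[0,0,0,0,-1],[0,0,0,0,-1]]'
python3 - <<'E'
from h import *
import cv2
m=r.camera_model('wrist');o=r.get_obs();X=o['tcp_pos'];w=r.grab_frame('wrist');s=r.grab_frame('side');cv2.imwrite('pics/w7.png',w);cv2.imwrite('pics/s7.png',s)
print(X,o['contact_force'],proj('wrist',[X[0],X[1],X[2]-.094],m),proj('side',[X[0],X[1],X[2]-.097]))
E
```

```text
clock: 12.05
tcp_pos: [0.5057, 0.2182, 0.1309]
orientation: [3.076, 0.638, -0.005]
contact_force: [-0.5, -0.1, -2.4]
grip_width: 0.0281
gripper_force: 59.5
clock: 12.38
tcp_pos: [0.5076, 0.2185, 0.1252]
orientation: [-3.076, -0.636, -0.002]
contact_force: [0.6, -0.1, -2.0]
grip_width: 0.0283
gripper_force: 59.5
[0.5075619  0.21853482 0.1251691 ] [ 0.63402457 -0.08942914 -2.01555099] (np.float64(323.5875825418521), np.float64(184.048762057571)) (np.float64(331.3849109577842), np.float64(294.16208220278065))
```

```bash
python3 -m crank '[[0.03,-0.003,0,0,-1],[0.05,-0.005,0,0,-1],[0.06,-0.006,0,0,-1],[0.06,-0.006,0,0,-1],[0.06,-0.006,0,0,-1],[0.05,-0.005,0,0,-1],[0.04,-0.004,0,0,-1],[0.02,-0.002,0,0,-1]]'
python3 -m crank '[[0.02,-0.002,0,0,-1],[0.02,-0.002,0,0,-1],[0.02,-0.002,0,0,-1],[0.02,-0.002,0,0,-1],[0.015,-0.002,0,0,-1],[0.01,-0.001,0,0,-1],[0,0,0,0,-1],[0,0,0,0,-1]]'
python3 - <<'E'
from h import *
import cv2
o=r.get_obs();X=o['tcp_pos'];w=r.grab_frame('wrist');s=r.grab_frame('side');cv2.imwrite('pics/w8.png',w);cv2.imwrite('pics/s8.png',s)
print(X,o['contact_force'],o['moment'],'mouth',proj('side',[X[0],X[1],X[2]-.097+.13]),proj('side',[X[0],X[1],.048]))
a=cv2.resize(w[100:260,240:400],(400,400),interpolation=cv2.INTER_CUBIC)
b=cv2.resize(s[200:330,225:355],(400,400),interpolation=cv2.INTER_CUBIC)
cv2.imwrite('pics/m8.png',np.hstack([a,b]))
E
```

```text
clock: 13.15
tcp_pos: [0.5828, 0.2102, 0.1245]
orientation: [3.077, 0.634, 0.001]
contact_force: [-0.6, 0.6, -2.6]
grip_width: 0.0285
gripper_force: 59.5
clock: 13.82
tcp_pos: [0.602, 0.2086, 0.1246]
orientation: [-3.077, -0.636, 0.0]
contact_force: [-0.3, -0.2, -2.1]
grip_width: 0.0287
gripper_force: 59.5
[0.60203309 0.2085577  0.124599  ] [-0.25157605 -0.1945789  -2.10931336] [ 0.01980145  0.05175212 -0.09228701] mouth (np.float64(283.2522271810215), np.float64(231.86781359843962)) (np.float64(285.2296809607883), np.float64(279.51480693069135))
```

View pics/m8.png

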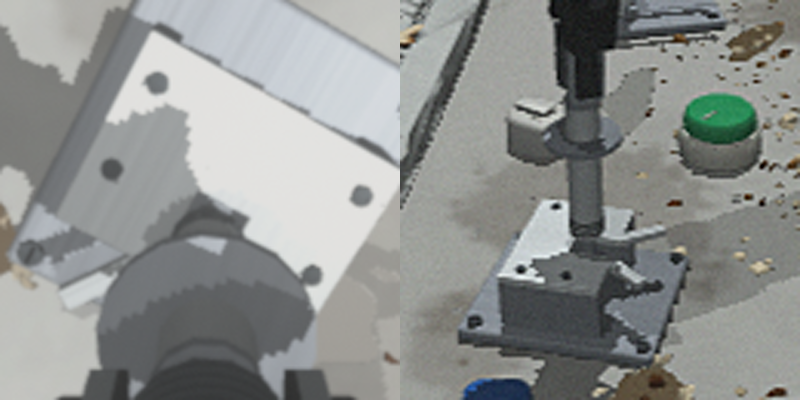

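The neck is in the slot with the foot under the plate and the tube above it, and nothing is disturbed. Now pulling straight up in stages.

```bash
python3 -m crank '[[0,0,0.01,0,-1],[0,0,0.015,0,-1],[0,0,0.015,0,-1],[0,0,0.015,0,-1],[0,0,0.015,0,-1],[0,0,0.01,0,-1],[0,0,0,0,-1],[0,0,0,0,-1]]'
python3 -m crank '[[0,0,0.015,0,-1],[0,0,0.02,0,-1],[0,0,0.02,0,-1],[0,0,0.02,0,-1],[0,0,0.02,0,-1],[0,0,0.02,0,-1],[0,0,0,0,-1],[0,0,0,0,-1]]'
python3 -m crank '[[0,0,0.02,0,-1],[0,0,0.02,0,-1],[0,0,0.02,0,-1],[0,0,0.02,0,-1],[0,0,0.01,0,-1],[0,0,0,0,-1],[0,0,0,0,-1],[0,0,0,0,-1]]'
python3 - <<'E'
from h import *
import cv2
o=r.get_obs();X=o['tcp_pos'];s=r.grab_frame('side');cv2.imwrite('pics/s9.png',s)
print(X,o['contact_force'],o['moment'])
for z in(.13,.136,.166,.18,.2,.21): print(z,np.round(proj('side',[.602,.2086,z]),1))
for v in range(198,262): print(v,s[v,270:296,1].tolist())
E
```

```text
clock: 14.58
tcp_pos: [0.6019, 0.2084, 0.1405]
orientation: [3.076, 0.636, -0.0]
contact_force: [0.7, 0.2, -6.0]
grip_width: 0.0285
gripper_force: 59.5
clock: 15.25
tcp_pos: [0.6021, 0.2085, 0.1638]
orientation: [3.076, 0.636, 0.0]
contact_force: [-0.3, 0.5, -7.6]
grip_width: 0.0281
gripper_force: 59.6
clock: 15.92
tcp_pos: [0.602, 0.2084, 0.1814]
orientation: [3.076, 0.636, -0.0]
contact_force: [0.6, -0.1, -9.4]
grip_width: 0.028
gripper_force: 59.7
[0.60199006 0.20844738 0.18143578] [ 0.62489352 -0.06337659 -9.36339213] [ 0.07212161 -0.00661088  0.0116459 ]
0.13 [283.8 244.4]
0.136 [283.7 241.7]
0.166 [283.1 228. ]
0.18 [282.8 221.4]
0.2 [282.4 211.9]
0.21 [282.2 207. ]
198 [162, 160, 162, 173, 143, 15, 38, 48, 64, 77, 63, 25, 33, 27, 34, 39, 29, 19, 28, 52, 100, 147, 148, 134, 71, 71]
199 [157, 158, 166, 172, 137, 19, 34, 39, 60, 78, 67, 19, 28, 32, 24, 31, 29, 28, 34, 47, 100, 148, 148, 135, 70, 68]
200 [162, 163, 158, 164, 152, 100, 43, 43, 60, 78, 63, 25, 28, 28, 32, 31, 29, 28, 25, 48, 99, 146, 147, 132, 53, 71]
201 [165, 165, 165, 164, 162, 166, 161, 107, 42, 76, 62, 24, 33, 
[... 6717 characters left out ...]
6, 132, 96, 72, 88, 90, 93, 95, 92, 94, 84, 80, 67, 93, 141, 137, 129, 133, 131]
257 [135, 135, 132, 135, 134, 135, 131, 130, 130, 102, 73, 92, 89, 89, 92, 92, 90, 89, 82, 64, 90, 146, 135, 134, 134, 128]
258 [139, 132, 133, 132, 132, 137, 137, 134, 133, 102, 75, 80, 95, 95, 93, 91, 84, 89, 81, 71, 85, 139, 134, 128, 129, 132]
259 [140, 139, 141, 144, 142, 138, 142, 136, 132, 105, 73, 84, 89, 92, 91, 88, 88, 85, 82, 68, 89, 140, 136, 136, 135, 133]
260 [136, 132, 138, 141, 134, 136, 136, 137, 129, 102, 77, 91, 92, 95, 96, 94, 92, 87, 83, 64, 87, 141, 137, 131, 134, 131]
261 [134, 136, 141, 137, 141, 132, 134, 130, 142, 119, 77, 88, 89, 94, 92, 95, 91, 85, 81, 70, 90, 138, 138, 133, 133, 134]
```

```bash
python3 -m crank '[[0,0,0.01,0,-1],[0,0,0.01,0,-1],[0,0,0.01,0,-1],[0,0,0.008,0,-1],[0,0,0,0,-1],[0,0,0,0,-1],[0,0,0,0,-1]]'
python3 - <<'E'
from h import *
import cv2
S=np.mean([r.grab_frame('side').astype(float) for _ in range(4)],0);o=r.get_obs();X=o['tcp_pos'];cv2.imwrite('pics/s10.png',S)
print(X,o['contact_force'],o['orientation'],o['grip_width'])
for v in range(198,236): print(v,S[v,276:292].mean(1).astype(int).tolist() if 0 else S[v,276:292,1].astype(int).tolist())
for e in(55,56,57):
  k=.166+(e-55)/1000
  print(e,[np.round(proj('side',[.602-.0008,.2085+.005,k+d])[1],2) for d in(0,.010)],'rim front',proj('side',[.601,.2085+.011,.166])[1],'rod at mouth front',proj('side',[.601,.2135,.166])[1])
E
```

```text
clock: 16.55
tcp_pos: [0.6021, 0.2085, 0.1892]
orientation: [3.076, 0.636, -0.0]
contact_force: [-1.3, 0.2, -9.3]
grip_width: 0.0285
gripper_force: 59.8
[0.60209604 0.2085019  0.18913883] [ 0.17213646 -0.1683248  -9.46040841] [ 3.07645757e+00  6.36110221e-01 -1.01978960e-04] 0.028315776872430188
198 [169, 146, 43, 74, 65, 22, 25, 28, 25, 29, 27, 26, 28, 49, 97, 146]
199 [164, 145, 55, 74, 60, 20, 21, 23, 21, 21, 30, 33, 43, 58, 109, 148]
200 [165, 149, 90, 65, 69, 53, 59, 67, 72, 73, 74, 69, 63, 77, 118, 146]
201 [162, 165, 148, 76, 66, 72, 78, 77, 76, 69, 71, 87, 101, 112, 141, 144]
202 [159, 162, 168, 149, 72, 64, 68, 70, 52, 81, 141, 144, 143, 140, 138, 139]
203 [161, 162, 167, 147, 60, 59, 66, 63, 50, 74, 138, 147, 141, 141, 143, 140]
204 [158, 162, 164, 153, 85, 57, 66, 64, 65, 78, 110, 145, 144, 139, 141, 145]
205 [164, 160, 166, 152, 87, 56, 66, 67, 69, 69, 83, 136, 141, 141, 145, 126]
206 [160, 161, 167, 153, 88, 56, 67, 66, 60, 52, 75, 132, 151, 143, 150, 132]
207 [157, 159, 164, 150, 85, 59, 67, 65, 52, 54, 73, 96, 144, 143, 134, 102]
208 [160, 160, 166, 149, 83, 57, 67, 66
[... 1874 characters left out ...]
94, 91, 83, 71, 107, 168, 131]
233 [138, 87, 97, 79, 88, 88, 99, 91, 93, 92, 90, 83, 71, 67, 100, 133]
234 [184, 154, 86, 75, 85, 89, 94, 93, 91, 89, 84, 85, 73, 82, 123, 126]
235 [154, 146, 104, 74, 88, 92, 96, 93, 93, 90, 87, 85, 71, 79, 115, 124]
55 [np.float64(229.26), np.float64(224.56)] rim front 230.80440785507403 rod at mouth front 229.26388563319028
56 [np.float64(228.79), np.float64(224.09)] rim front 230.80440785507403 rod at mouth front 229.26388563319028
57 [np.float64(228.32), np.float64(223.62)] rim front 230.80440785507403 rod at mouth front 229.26388563319028[ WARN:0@4.149] global loadsave.cpp:1063 imwrite_ Unsupported depth image for selected encoder is fallbacked to CV_8U.
```

```bash
python3 -m crank '[[0,0,0.006,0,-1],[0,0,0,0,-1],[0,0,0,0,-1],[0,0,0,0,-1]]'
python3 - <<'E'
from h import *
S=np.mean([r.grab_frame('side').astype(float) for _ in range(4)],0);o=r.get_obs();print(o['clock'],o['tcp_pos'],o['contact_force'],np.abs(o['qvel']).max())
for v in range(220,233): print(v,S[v,279:288,1].astype(int).tolist())
E
```

```text
clock: 17.08
tcp_pos: [0.6021, 0.2086, 0.1905]
orientation: [3.077, 0.636, 0.0]
contact_force: [0.4, -0.3, -10.1]
grip_width: 0.0288
gripper_force: 59.8
17.2833 [0.60209765 0.20852214 0.19039727] [-0.34251691 -0.76039372 -9.70836129] 0.0022326126625789667
220 [170, 146, 47, 66, 67, 61, 65, 122, 168]
221 [168, 151, 67, 66, 70, 58, 70, 127, 168]
222 [167, 147, 32, 71, 74, 65, 54, 100, 169]
223 [170, 145, 11, 35, 46, 38, 21, 97, 173]
224 [172, 151, 10, 25, 29, 25, 26, 99, 177]
225 [170, 120, 12, 24, 25, 29, 19, 75, 146]
226 [71, 47, 23, 29, 26, 27, 28, 70, 125]
227 [44, 45, 29, 23, 22, 20, 17, 68, 126]
228 [47, 51, 57, 62, 54, 53, 51, 76, 124]
229 [69, 68, 51, 59, 54, 52, 82, 135, 127]
230 [56, 72, 73, 67, 59, 60, 63, 65, 60]
231 [64, 66, 64, 63, 64, 62, 61, 61, 68]
232 [74, 83, 84, 83, 84, 86, 93, 89, 84]
```

Row 228 has turned from dark to bright, so clear rod now shows just under the band. The pull is about 57 mm and steady, well short of the stop. Handing in.

```bash
python3 -c "
from bench import r
print(r.hand_in())"
```

```text
the job is handed in; nothing more can be done
None
```

I handed the job in at about 17 s: the gauge is held upright by its knob with its foot under the plate, the rod pulled about 57 mm so the mark band is just out, short of the 90 mm end stop; the first grip closed above the knob and had to be redone, and nothing else on the table was touched.

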